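# Log the middle brass weight

### The arm

A 7-joint arm with a two-finger parallel gripper is mounted at the origin on the work surface. World frame = base frame: x ahead of the robot, y to its left, z up, the work surface at z = 0. Lengths are in m, angles in rad, forces in N, time in s.
With the tool pointing down it reaches from about 0.4 to 0.85 m from the base axis. Payload 10.4 kg.
Tool frame: the origin (TCP) lies on the mounting face of the last link; the fingertips stand 173 mm ahead of it and the grasp point (between the pads) lies 155 mm ahead of it (manip.tip_extent is the distance from the TCP to the fingertips, in m); z points along the fingers, y is the line along which they close (so a half turn about z gives the same grasp; the last joint's range is limited). The gripper opens to 85 mm and grips with 20 to 120 N. Pads are 22 mm wide; open, the fingers measure 114 mm over their backs; the gripper's body (76 mm by 85 mm) begins 54 mm behind the grasp point. The pads swing forward as they close: fully open they stand 13 mm farther back than shut.
Start: joints at [1.188, 0.332, -0.065, 1.46, 0.022, 1.35, -0.088], TCP at [0.22, -0.585, 0.405] pointing down, gripper open.
Joint ranges: [-2.6, 2.6], [-0.5, 2.12], [-1.47, 1.34], [0.16, 2.42], [-1.27, 4.41], [0.06, 2.06], [-2.6, 2.6]. Speed limits (rad/s): [2.22, 2.22, 2.79, 2.79, 3.14, 3.14, 3.14].

### API

Orientations are given as a unit quaternion [x, y, z, w].
In Python, from workcell import manip gives the robot as it stands.
- The arm moves only by the tool move_arm, never from a script. Its argument "plan" is one flat list of numbers, 7 for each row, row after row: the turn, a rotation vector about the tool's x, y, z in rad, then the shift along the tool's x, y, z in m, then the finger opening in m, from 0 to 0.0854. In form: [ax, ay, az, dx, dy, dz, gripper, ax, ay, az, dx, dy, dz, gripper, ...]. A call has 1 to 12 rows; each row is the pose to reach, as a shift and turn from the pose commanded when the call began, along the tool's axes at that moment; what a row does not reach only later rows make up. A row lasts 1/8 s, in which the tool goes at most 62.5 mm and 10.7 degrees, less where a joint would pass 70% of its speed; a pose out of reach is approached as far as the arm can. A call with a gripper value outside its range is refused whole. The fingers move at their own pace and stop on an object; "squeeze" is the grip in N (left out, the last holds). Time passes only in rows, so rows that repeat a pose let the fingers close. It gives the time, the measured TCP pose, the force, the opening and the grip force at its end, in the units of the state.
- manip.get_obs(): the state, without advancing time (a new reading comes with each control period).
- manip.camera(name): name is "scene" or "top" or "wrist"; returns a dict with "color" (384x512x3 uint8, red, green, blue), "fx", "fy", "cx", "cy" (pixels), "dist" ([k1, k2, p1, p2, k3] as OpenCV has them; the pictures are not rectified), "cam_to_world" (4x4, takes a point from camera to world coordinates); the wrist camera has in their place "mount" (4x4, takes a point from camera to tool coordinates, whose origin is the TCP and whose axes are the flange's). Camera axes: x right, y down, z forward; pixel columns grow to the right and rows downward; lengths in m; the calibration is good to about 2 mm. A picture is of the moment at which its call begins: read the wrist's pose just before it. There is no depth.
- manip.hand_in(): hands the job in; it is judged then, once.
Trained networks look in a picture, given as the dict that the camera call returned (one of the last four; its "shot" number tells which), for a name from the list of things; names that differ only in an ending like _2 or _b are one class to them, and where a whole thing is asked for, a point or a joint stands for the part that bears it (a point fixed in the world has none). Each returns a list of dicts, best first, with "conf" (0 to 1); they miss things now and then, are a little off and sometimes report something else, mostly with a low value. They report only what shows in the picture. A call takes as long as a camera call. They do not tell look-alikes from the thing itself.
- manip.look_for(picture, label): "position" ([x, y, z] in m, in the coordinates of the camera as it stood for that picture, good to about 4 mm: the middle of the surface that is visible of it).
- manip.silhouettes(picture, label): "pixels" (384x512 bool, what is visible of it).
- manip.tip_of(picture, label): "position" ([x, y, z] in m, in the coordinates of the camera as it stood for that picture, good to about 4 mm: a listed point, or the origin of a listed thing).
The state is a dict: "clock": time; "joint_pos": joint angles; "joint_velocities": joint speeds; "tau": joint torques, N m; "position": TCP position; "ee_rot": TCP orientation; "ft_force": force on the tool from outside, world axes, zero at the start; "torque": the same for the moment, N m; "grip_width": opening from 0.0 (shut) to 1.0 (fully open); "grasp_force": force on a finger pad.
Only numpy, scipy, OpenCV 4.12 (cv2) and the standard library are available. Lean on these libraries where they do the work, as an engineer would, in place of code of your own. Each camera call takes 0.05 s, during which the arm holds its last target. There are 200 camera calls.

### The job

Make an inventory entry for the middle-sized of the three brass weights in the tray: press the round button on the logging unit right down and let it up to open the entry, then point at that weight from straight above, fingertips one to two centimetres over its knob, for two seconds, then press the button right down again to close the entry and move clear. Do not touch any of the weights, do not bring the fingertips down over either of the other two, and leave the box, the loupe and the brush as they are.

Things in the scene. Friction and masses are not known exactly. Their poses are not given: they have to be found in the camera images.
- weight_large_top (a point): top centre of the knob of the largest brass weight: an upright turned cylinder 60 mm in diameter with a knob 25 mm across on a neck, 84 mm tall in all. Stands loose in the tray. z up.
- weight_middle_top (a point): top centre of the knob of the middle-sized brass weight, the one to point at: 44 mm in diameter, knob 20 mm across, 63 mm tall in all. Same form and material as the others, stands loose in the tray. z up.
- weight_small_top (a point): top centre of the knob of the smallest brass weight: 30 mm in diameter, knob 16 mm across, 45 mm tall in all. Stands loose in the tray. z up.
- tray: fixed shallow grey tray, 160 x 330 mm (its x and y), rim 20 mm high, padded floor 12 mm above the table. The three weights stand in a row along its y, about 105 mm apart, in any order. Origin: centre of its underside.
- log_button_top (a point): centre of the top face of the round white push button, 30 mm in diameter, on the logging unit; pressed straight down. The point goes down with it.
- log_button (a joint): travel of the button: 0 up, 0.006 m fully down; a spring brings it back up, about 5 N holds it fully down.
- logger: fixed logging unit: a low grey box 110 x 90 mm (its x and y), 34 mm high, with a dark display on its far half (+x) and the button 28 mm from its centre towards -x. Origin: centre of its underside. Stands at one end of the tray, left or right, turned up to 0.4 rad.
- specimen_box: bystander: closed cardboard box 104 x 84 mm, 58 mm high, loose, at the other end of the tray. Origin: centre of its underside.
- loupe: bystander: black magnifying loupe standing upright, 38 mm in diameter, 44 mm tall, loose, beyond the tray. Origin: centre of its underside.
- brush: bystander: dusting brush lying flat, loose, beyond the tray. Origin: on its underside, 100 mm from each end; 200 x 42 mm, 20 mm high; it lies across, roughly along y.
Mind the look-alikes: they are no part of the job. Leave any purple look-alike of the part that bears weight_middle_top alone.

How it is judged:
On the way, in this order (a step that is already met when the one before it is completed fails the run):
1. the log button is pressed down to open the entry (value of joint log_button above 0.004 m), for 0.04 s.
2. with the button up again, the fingertips dwell 1.5 s just above the knob of the middle-sized weight (horizontal distance between the grasp point and weight_middle_top below 0.02 m and z of the grasp point in the frame of weight_middle_top between 0.012 and 0.062 m and value of joint log_button below 0.0015 m), for 1.5 s.
3. the log button is pressed down again to close the entry (value of joint log_button above 0.004 m), for 0.04 s.
At the end, for the whole second after the job is handed in: the button is up (within 1.5 mm), and the three weights, the box, the loupe and the brush stand at rest within 8 mm of where they were, upright (value of joint log_button below 0.0015 m and distance of each of weight_large_top, weight_middle_top, weight_small_top, specimen_box, loupe, brush from where it was at the start of the episode below 0.008 m and angle between each of weight_large_top, weight_middle_top, weight_small_top, specimen_box, loupe's own z axis and vertical below 0.1 rad and linear speed of each of weight_large, weight_middle, weight_small, specimen_box, loupe, brush below 0.02 m/s); the robot touches nothing.
It fails at once if a weight is touched (over 0.5 N), moved over 8 mm or lifted (contact force between any of the fingers, the arm and weight_large above 0.5 N or contact force between any of the fingers, the arm and weight_middle above 0.5 N or contact force between any of the fingers, the arm and weight_small above 0.5 N or distance of any of weight_large_top, weight_middle_top, weight_small_top from where it was at the start of the episode above 0.008 m).
It fails at once if the fingertips are brought down to within about 25 mm over the knob of the largest or the smallest weight ((horizontal distance between the grasp point and weight_large_top below 0.02 m and z of the grasp point in the frame of weight_large_top below 0.045 m) or (horizontal distance between the grasp point and weight_small_top below 0.02 m and z of the grasp point in the frame of weight_small_top below 0.045 m)).
It fails at once if the box, the loupe or the brush is moved over 8 mm (distance of any of specimen_box, loupe, brush from where it was at the start of the episode above 0.008 m).
It also fails if it takes over 56 s, if anything falls off the work surface, if the arm or the gripper's body presses on something with over 40 N, if the wrist force passes 120 N, or if a joint passes its speed limit or range.

## Working session

There is one attempt and no reset: what is moved stays moved. The work goes in short steps, Python scripts to look and compute and a tool call to move; the robot and the scene stay as the last step left them, time stands still between calls to the robot, and variables do not carry over. Pictures are saved under pics/ and viewed, at most 10 in all, crops included, and the job is handed in when it is done.

Besides the shell and the picture viewer there is one more tool, called after "Emit:" as name(argument=value, ...) on one line, values as JSON. move_arm: Moves the arm, as the interface text tells. Its arguments: {"type":"object","properties":{"plan":{"type":"array","items":{"type":"number"}},"squeeze":{"type":"number"}},"required":["plan"]}

```bash
mkdir -p pics; ls; cat > h.py <<'E'
from workcell import manip
import numpy as np, cv2
from scipy.spatial.transform import Rotation as R
def T(o=None):
    o=o or manip.get_obs(); M=np.eye(4); M[:3,:3]=R.from_quat(o["ee_rot"]).as_matrix(); M[:3,3]=o["position"]; return M
def shot(n):
    M=T(); p=manip.camera(n); p["M"]=p["cam_to_world"] if n!="wrist" else M@np.array(p["mount"]); p["M"]=np.array(p["M"]); return p
def w(p,x): return (p["M"]@np.r_[x,1])[:3]
E
python3 - <<'E'
from h import *
o=manip.get_obs(); print({k:np.round(v,3) for k,v in o.items()}); print(T().round(3))
for n in ("top","scene"):
    p=shot(n); cv2.imwrite(f"pics/{n}0.png",p["color"][:,:,::-1])
    for l in ["weight_large_top","weight_middle_top","weight_small_top","tray","log_button_top","logger","specimen_box","loupe","brush"]:
        print(n,l,[(round(d["conf"],2),w(p,d["position"]).round(3).tolist()) for d in manip.tip_of(p,l)[:3]])
E
```

```text
pics
{'clock': np.float64(0.0), 'joint_pos': array([ 1.188,  0.333, -0.065,  1.461,  0.022,  1.35 , -0.089]), 'joint_velocities': array([ 0.001, -0.002, -0.   ,  0.001,  0.001, -0.001,  0.002]), 'tau': array([-1.0000e-03, -6.2544e+01,  4.8000e-02, -3.9161e+01,  1.6000e-02,
        1.0000e-02,  0.0000e+00]), 'position': array([ 0.22 , -0.585,  0.404]), 'ee_rot': array([ 0.984,  0.179, -0.   , -0.001]), 'ft_force': array([-0.159,  0.482,  0.313]), 'torque': array([ 0.025,  0.002, -0.039]), 'grasp_force': np.float64(0.0), 'grip_width': np.float64(1.001)}
[[ 0.936  0.352 -0.001  0.22 ]
 [ 0.352 -0.936  0.001 -0.585]
 [-0.    -0.001 -1.     0.404]
 [ 0.     0.     0.     1.   ]]
top weight_large_top [(0.66, [0.571, -0.093, 0.094])]
top weight_middle_top [(0.5, [0.558, 0.014, 0.076]), (0.5, [0.393, -0.006, 0.067])]
top weight_small_top [(0.67, [0.548, 0.116, 0.058])]
top tray [(0.67, [0.563, 0.016, 0.007])]
top log_button_top [(0.57, [0.519, -0.353, 0.057])]
top logger [(0.78, [0.552, -0.345, 0.002])]
top specimen_box [(0.82, [0.507, 0.318, 0.004]), (0.69, [0.561, 0.013, 0.077])]
top loupe [(0.61, [0.747, 0.125, 0.0])]
top brush [(0.77, [0.74, -0.167, 0.001])]
scene weight_large_top [(0.61, [0.574, -0.092, 0.097])]
scene weight_middle_top [(0.85, [0.565, 0.015, 0.079]), (0.52, [0.398, -0.008, 0.063])]
scene weight_small_top [(0.44, [0.548, 0.118, 0.058])]
scene tray [(0.69, [0.569, 0.014, -0.001]), (0.44, [0.741, -0.163, 0.002])]
scene log_button_top [(0.38, [0.523, -0.354, 0.058])]
scene logger [(0.58, [0.549, -0.349, 0.0])]
scene specimen_box [(0.76, [0.509, 0.323, -0.003])]
scene loupe [(0.83, [0.75, 0.128, 0.001])]
scene brush [(0.61, [0.743, -0.166, 0.004])]
```

View pics/top0.png

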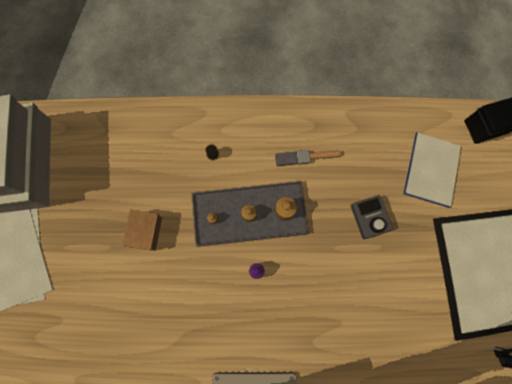

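View pics/scene0.png

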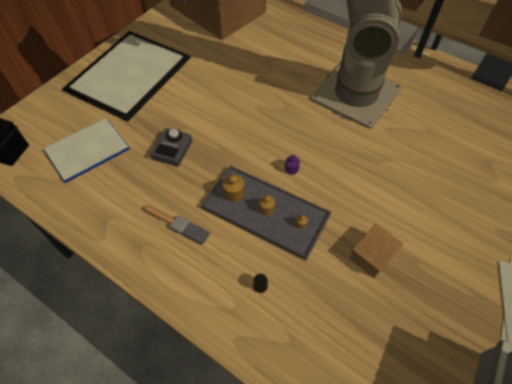

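The top view shows the small weight at (213,218), middle at (249,212) and large at (287,207). The purple look-alike is outside the tray at (257,271), and the button is at (378,225). The network positions agree with this, so I'm moving over the button and closing the fingers on the way.

Emit:
move_arm(plan=[0, 0, 0, 0.04, -0.012, 0, 0, 0, 0, 0, 0.09, -0.028, 0.01, 0, 0, 0, 0, 0.14, -0.043, 0.02, 0, 0, 0, 0, 0.19, -0.058, 0.03, 0, 0, 0, 0, 0.24, -0.073, 0.04, 0, 0, 0, 0, 0.29, -0.089, 0.05, 0, 0, 0, 0, 0.33, -0.101, 0.05, 0, 0, 0, 0, 0.355, -0.108, 0.05, 0, 0, 0, 0, 0.363, -0.111, 0.05, 0, 0, 0, 0, 0.363, -0.111, 0.05, 0, 0, 0, 0, 0.363, -0.111, 0.05, 0, 0, 0, 0, 0.363, -0.111, 0.05, 0])

```text
clock: 2.5
position: [0.5199, -0.3543, 0.3548]
ee_rot: [0.984, 0.178, -0.0, 0.0]
ft_force: [-0.0, 0.2, -0.4]
grip_width: 0.003
grasp_force: 0.0
```

```bash
python3 - <<'E'
from h import *
o=manip.get_obs(); print(o["clock"],o["position"],o["grip_width"],o["ft_force"],manip.tip_extent); print(T().round(3))
p=shot("wrist"); cv2.imwrite("pics/w1.png",p["color"][:,:,::-1])
for l in ["log_button_top","logger","weight_large_top","weight_middle_top"]:
    print(l,[(round(d["conf"],2),w(p,d["position"]).round(3).tolist()) for d in manip.tip_of(p,l)[:3]])
E
```

```text
2.5 [ 0.51991142 -0.35427792  0.3548365 ] 0.0025471815597537272 [-0.04625183  0.21558846 -0.43188186] 0.1734
[[ 0.937  0.35  -0.     0.52 ]
 [ 0.35  -0.937 -0.001 -0.354]
 [-0.     0.    -1.     0.355]
 [ 0.     0.     0.     1.   ]]
log_button_top [(0.62, [0.523, -0.356, 0.052])]
logger [(0.86, [0.551, -0.351, 0.0])]
weight_large_top []
weight_middle_top []
```

View pics/w1.png

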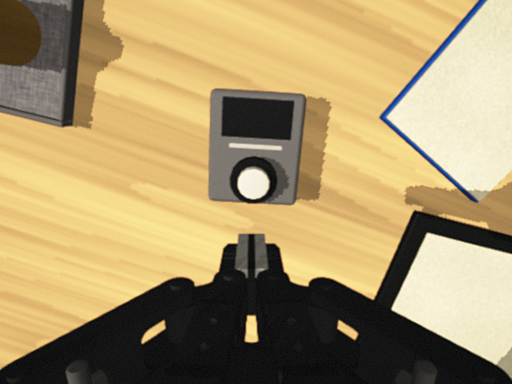

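The wrist view shows the button at (254,183), directly ahead of the fingertips. Next is the descent to just above it.

Emit:
move_arm(plan=[0, 0, 0, 0.002, 0, 0.03, 0, 0, 0, 0, 0.002, 0.001, 0.06, 0, 0, 0, 0, 0.002, 0.001, 0.09, 0, 0, 0, 0, 0.002, 0.001, 0.11, 0, 0, 0, 0, 0.002, 0.001, 0.118, 0, 0, 0, 0, 0.002, 0.001, 0.122, 0, 0, 0, 0, 0.002, 0.001, 0.122, 0, 0, 0, 0, 0.002, 0.001, 0.122, 0])

```text
clock: 3.75
position: [0.5232, -0.3537, 0.2336]
ee_rot: [0.984, 0.179, 0.0, 0.001]
ft_force: [-1.5, -0.2, 0.2]
grip_width: -0.004
grasp_force: 0.0
```

```bash
python3 - <<'E'
from h import *
o=manip.get_obs(); print(o["clock"],o["position"],o["ft_force"])
p=shot("wrist"); cv2.imwrite("pics/w2.png",p["color"][:,:,::-1])
for l in ["log_button_top"]:
    print(l,[(round(d["conf"],2),w(p,d["position"]).round(3).tolist()) for d in manip.tip_of(p,l)[:3]])
E
```

```text
3.75 [ 0.52322873 -0.35367487  0.23358859] [-1.54253053 -0.22552786  0.18657798]
log_button_top [(0.6, [0.524, -0.359, 0.056])]
```

View pics/w2.png

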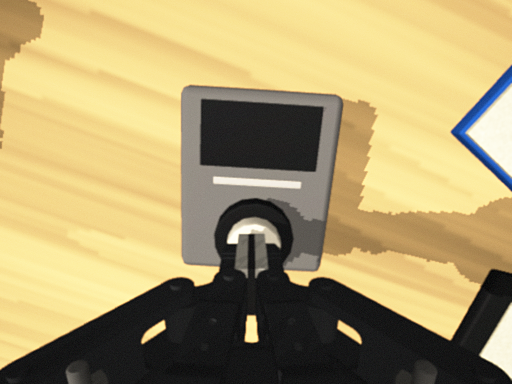

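The fingertips sit over the white button at about (254,240), with no contact yet. I'll go down gently from here.

Emit:
move_arm(plan=[0, 0, 0, 0, 0.002, 0.002, 0, 0, 0, 0, 0, 0.002, 0.004, 0, 0, 0, 0, 0, 0.002, 0.006, 0, 0, 0, 0, 0, 0.002, 0.008, 0, 0, 0, 0, 0, 0.002, 0.008, 0])

```text
clock: 4.47
position: [0.5237, -0.3557, 0.2249]
ee_rot: [0.984, 0.179, 0.0, 0.0]
ft_force: [-0.4, -1.1, 4.5]
grip_width: 0.005
grasp_force: 2.0
```

Emit:
move_arm(plan=[0, 0, 0, 0, 0, 0.002, 0, 0, 0, 0, 0, 0, 0.004, 0, 0, 0, 0, 0, 0, 0.004, 0, 0, 0, 0, 0, 0, 0.004, 0])

```text
clock: 4.97
position: [0.5238, -0.3557, 0.2232]
ee_rot: [0.984, 0.179, 0.0, 0.001]
ft_force: [-8.2, 3.4, 24.7]
grip_width: -0.0
grasp_force: 12.1
```

The button bottomed out at 25 N. Now I'll lift clear and travel high to a point above the middle weight.

Emit:
move_arm(plan=[0, 0, 0, 0, 0, -0.02, 0, 0, 0, 0, 0, 0, -0.06, 0, 0, 0, 0, 0, 0, -0.11, 0, 0, 0, 0, 0.005, -0.01, -0.15, 0, 0, 0, 0, 0.025, -0.05, -0.17, 0, 0, 0, 0, 0.05, -0.1, -0.175, 0, 0, 0, 0, 0.075, -0.15, -0.175, 0, 0, 0, 0, 0.1, -0.2, -0.175, 0, 0, 0, 0, 0.125, -0.25, -0.175, 0, 0, 0, 0, 0.148, -0.298, -0.175, 0, 0, 0, 0, 0.162, -0.326, -0.175, 0, 0, 0, 0, 0.166, -0.334, -0.175, 0])

```text
clock: 6.48
position: [0.5612, 0.0183, 0.3957]
ee_rot: [0.984, 0.181, -0.0, -0.0]
ft_force: [-0.3, -0.4, -0.8]
grip_width: 0.002
grasp_force: 0.0
```

Emit:
move_arm(plan=[0, 0, 0, 0, 0, 0, 0, 0, 0, 0, 0, 0, 0, 0, 0, 0, 0, 0, 0, 0, 0])

```text
clock: 6.85
position: [0.5615, 0.0143, 0.3956]
ee_rot: [0.984, 0.178, -0.0, 0.0]
ft_force: [-0.6, -0.1, 0.0]
grip_width: -0.0
grasp_force: 0.0
```

```bash
python3 - <<'E'
from h import *
M=T(); o=manip.get_obs(); print(o["clock"],o["position"],o["ft_force"]); print(M.round(3))
p=shot("wrist"); cv2.imwrite("pics/w3.png",p["color"][:,:,::-1])
for l in ["weight_large_top","weight_middle_top","weight_small_top"]:
    print(l,[(round(d["conf"],2),w(p,d["position"]).round(3).tolist()) for d in manip.tip_of(p,l)[:3]])
t=shot("top")
print("button",[(round(d["conf"],2),w(t,d["position"]).round(3).tolist()) for d in manip.tip_of(t,"log_button_top")[:1]])
E
```

```text
6.85 [0.56146308 0.01433467 0.3956397 ] [-0.59009829 -0.07722686  0.02469701]
[[ 0.937  0.35  -0.     0.561]
 [ 0.35  -0.937 -0.     0.014]
 [-0.     0.    -1.     0.396]
 [ 0.     0.     0.     1.   ]]
weight_large_top [(0.93, [0.569, -0.089, 0.092])]
weight_middle_top [(0.66, [0.558, 0.01, 0.075])]
weight_small_top [(0.75, [0.539, 0.115, 0.058]), (0.45, [0.563, 0.011, -0.003])]
button [(0.41, [0.518, -0.356, 0.057])]
```

View pics/w3.png

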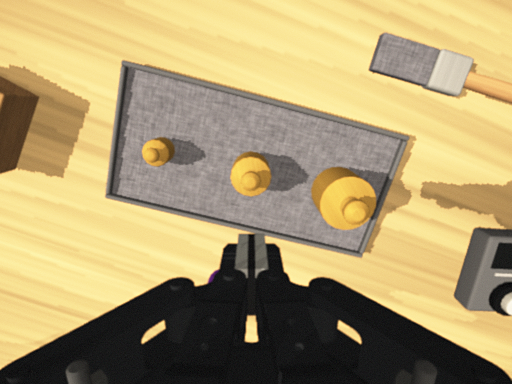

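The wrist view shows the middle knob at (251,181), between the small weight (155,155) and the large one (352,210). The arm is within 3 mm of it horizontally. I'll descend to 15 mm above the knob and hold.

Emit:
move_arm(plan=[0, 0, 0, -0.001, 0.001, 0.03, 0, 0, 0, 0, -0.002, 0.001, 0.06, 0, 0, 0, 0, -0.002, 0.001, 0.085, 0, 0, 0, 0, -0.002, 0.001, 0.1, 0, 0, 0, 0, -0.002, 0.001, 0.11, 0, 0, 0, 0, -0.002, 0.001, 0.118, 0, 0, 0, 0, -0.002, 0.001, 0.124, 0, 0, 0, 0, -0.002, 0.001, 0.128, 0, 0, 0, 0, -0.002, 0.001, 0.13, 0, 0, 0, 0, -0.002, 0.001, 0.131, 0, 0, 0, 0, -0.002, 0.001, 0.131, 0, 0, 0, 0, -0.002, 0.001, 0.131, 0])

```text
clock: 8.65
position: [0.56, 0.014, 0.2649]
ee_rot: [0.984, 0.179, 0.0, 0.0]
ft_force: [-0.4, -0.2, 0.2]
grip_width: 0.001
grasp_force: 0.0
```

```bash
python3 - <<'E'
from h import *
o=manip.get_obs(); print(o["clock"],o["position"],o["ft_force"])
p=shot("wrist"); s=shot("scene")
a=cv2.resize(s["color"][120:260,170:350],None,fx=2.14,fy=2.14); a=a[:299]
b=cv2.resize(p["color"],(399,299)); a=cv2.resize(a,(385,299))
cv2.imwrite("pics/w4.png",np.hstack([a,b])[:,:,::-1])
print([(round(d["conf"],2),w(p,d["position"]).round(3).tolist()) for d in manip.tip_of(p,"weight_middle_top")[:3]])
E
```

```text
8.65 [0.55997567 0.01402952 0.2648879 ] [-0.39200438 -0.18388049  0.16051747]
[(0.57, [0.559, 0.012, 0.078])]
```

View pics/w4.png

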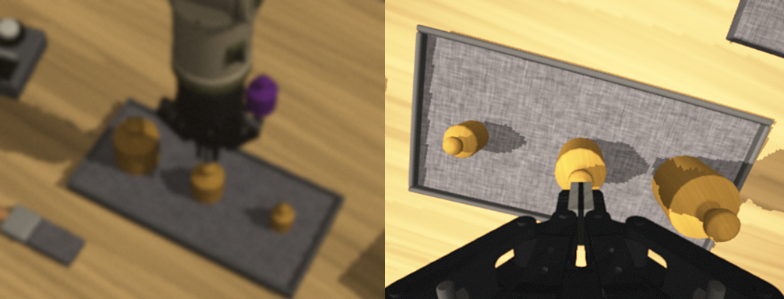

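The fingertips are straight above the middle knob with a small gap and no contact force. I'll hold for more than 2 s.

Emit:
move_arm(plan=[0, 0, 0, 0, 0, 0, 0, 0, 0, 0, 0, 0, 0, 0, 0, 0, 0, 0, 0, 0, 0, 0, 0, 0, 0, 0, 0, 0, 0, 0, 0, 0, 0, 0, 0, 0, 0, 0, 0, 0, 0, 0, 0, 0, 0, 0, 0, 0, 0, 0, 0, 0, 0, 0, 0, 0, 0, 0, 0, 0, 0, 0, 0, 0, 0, 0, 0, 0, 0, 0, 0, 0, 0, 0, 0, 0, 0, 0, 0, 0, 0, 0, 0, 0])

```text
clock: 10.3
position: [0.5599, 0.014, 0.2647]
ee_rot: [0.984, 0.179, 0.0, 0.0]
ft_force: [-0.1, 0.4, 1.1]
grip_width: 0.001
grasp_force: 0.0
```

Emit:
move_arm(plan=[0, 0, 0, 0, 0, 0, 0, 0, 0, 0, 0, 0, 0, 0, 0, 0, 0, 0, 0, 0, 0, 0, 0, 0, 0, 0, 0, 0, 0, 0, 0, 0, 0, 0, 0, 0, 0, 0, 0, 0, 0, 0, 0, 0, 0, 0, 0, 0, 0, 0, 0, 0, 0, 0, -0.02, 0, 0, 0, 0, 0, 0, -0.06, 0, 0, 0, 0, 0, 0, -0.1, 0, 0, 0, 0, 0, 0, -0.125, 0, 0, 0, 0, 0, 0, -0.13, 0])

```text
clock: 11.8
position: [0.5602, 0.0142, 0.3963]
ee_rot: [0.984, 0.179, 0.001, 0.0]
ft_force: [0.7, -0.2, -1.3]
grip_width: -0.001
grasp_force: 0.0
```

Emit:
move_arm(plan=[0, 0, 0, -0.006, 0.012, 0, 0, 0, 0, 0, -0.025, 0.05, 0, 0, 0, 0, 0, -0.05, 0.1, 0, 0, 0, 0, 0, -0.075, 0.15, 0, 0, 0, 0, 0, -0.1, 0.2, 0, 0, 0, 0, 0, -0.125, 0.25, 0, 0, 0, 0, 0, -0.147, 0.298, 0, 0, 0, 0, 0, -0.16, 0.325, 0, 0, 0, 0, 0, -0.164, 0.333, 0.02, 0, 0, 0, 0, -0.164, 0.333, 0.06, 0, 0, 0, 0, -0.164, 0.333, 0.11, 0, 0, 0, 0, -0.164, 0.333, 0.15, 0])

```text
clock: 13.3
position: [0.5228, -0.3535, 0.2405]
ee_rot: [0.984, 0.18, -0.001, -0.002]
ft_force: [1.2, 0.2, -0.6]
grip_width: -0.002
grasp_force: 0.0
```

Emit:
move_arm(plan=[0, 0, 0, 0, 0, 0.005, 0, 0, 0, 0, 0, 0, 0.01, 0, 0, 0, 0, 0, 0, 0.01, 0, 0, 0, 0, 0, 0, 0.01, 0])

```text
clock: 13.8
position: [0.5241, -0.3556, 0.2361]
ee_rot: [0.984, 0.179, 0.001, 0.001]
ft_force: [0.4, 0.4, 0.3]
grip_width: 0.005
grasp_force: 0.0
```

Emit:
move_arm(plan=[0, 0, 0, 0, 0, 0.003, 0, 0, 0, 0, 0, 0, 0.006, 0, 0, 0, 0, 0, 0, 0.009, 0, 0, 0, 0, 0, 0, 0.012, 0, 0, 0, 0, 0, 0, 0.0145, 0, 0, 0, 0, 0, 0, 0.0145, 0, 0, 0, 0, 0, 0, 0.0145, 0])

```text
clock: 14.68
position: [0.5239, -0.3555, 0.2232]
ee_rot: [0.984, 0.179, 0.0, 0.001]
ft_force: [-10.4, 5.9, 28.9]
grip_width: 0.005
grasp_force: 13.8
```

The button bottomed out again at 29 N, at the same height as before. I'll lift and move clear towards the start side.

Emit:
move_arm(plan=[0, 0, 0, 0, 0, -0.02, 0, 0, 0, 0, 0, 0, -0.06, 0, 0, 0, 0, 0, 0, -0.11, 0, 0, 0, 0, 0, 0, -0.15, 0, 0, 0, 0, -0.04, 0.01, -0.17, 0, 0, 0, 0, -0.09, 0.03, -0.175, 0, 0, 0, 0, -0.13, 0.04, -0.175, 0, 0, 0, 0, -0.15, 0.05, -0.175, 0, 0, 0, 0, -0.155, 0.05, -0.175, 0, 0, 0, 0, -0.155, 0.05, -0.175, 0, 0, 0, 0, -0.155, 0.05, -0.175, 0, 0, 0, 0, -0.155, 0.05, -0.175, 0])

```text
clock: 16.18
position: [0.3971, -0.456, 0.3952]
ee_rot: [0.984, 0.18, 0.0, -0.0]
ft_force: [0.6, 0.1, 0.1]
grip_width: 0.001
grasp_force: 0.0
```

```bash
python3 - <<'E'
from h import *
t=shot("top")
for l in ["weight_large_top","weight_middle_top","weight_small_top","log_button_top","specimen_box","loupe","brush"]:
    print(l,[(round(d["conf"],2),w(t,d["position"]).round(3).tolist()) for d in manip.tip_of(t,l)[:2]])
o=manip.get_obs(); print(o["clock"],o["position"],o["ft_force"],abs(o["joint_velocities"]).max())
print(manip.hand_in())
E
```

```text
weight_large_top [(0.67, [0.569, -0.093, 0.095]), (0.62, [0.74, -0.168, -0.0])]
weight_middle_top [(0.52, [0.56, 0.015, 0.072]), (0.52, [0.397, -0.008, 0.067])]
weight_small_top [(0.52, [0.543, 0.117, 0.057])]
log_button_top [(0.41, [0.519, -0.356, 0.058])]
specimen_box [(0.93, [0.51, 0.318, 0.005]), (0.36, [0.564, 0.017, 0.005])]
loupe [(0.56, [0.746, 0.126, 0.001])]
brush [(0.76, [0.741, -0.167, -0.001])]
16.575 [ 0.39621719 -0.45675265  0.39523131] [-0.77639863  0.3637181  -0.58000468] 0.0012182827555308885
the job is handed in; nothing more can be done
None
```

I handed the job in at about 16.6 s, with no verdict shown: the button was pressed fully down twice, with a hold of over 2 s about 15–18 mm above the middle weight's knob in between, and a last camera check showed nothing else moved, to within its few-mm accuracy.

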